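# Level the coffee grinder's shelf

### The arm

A 6-joint arm with a two-finger parallel gripper is mounted at the origin on a cart in front of the work surface, level with it; the furniture and walls round the work are solid. World frame = base frame: x ahead of the robot, y to its left, z up, the work surface at z = 0. Lengths are in m, angles in rad, forces in N, time in s.
With the tool pointing down it reaches from about 0.375 to 0.9 m from the base axis. Payload 3.1 kg.
Tool frame: the origin (TCP) lies on the centre line of the jaws, within the pads' length; the fingertips stand ahead of it and the grasp point (between the pads) lies 3 mm ahead of it (robot.tip_reach is the z of the fingertips in the tool frame, in m); z points along the fingers, y is the line along which they close (so a half turn about z gives the same grasp; the last joint's range is limited). The gripper opens to 87 mm and grips with 3 to 60 N. Pads are 19 mm wide; open, the fingers measure 117 mm over their backs; the gripper's body (75 mm by 190 mm) begins 51 mm behind the grasp point.
Start: joints at [1.145, 0.527, 1.433, -0, 1.181, -0.178], TCP at [0.153, 0.606, 0.245] pointing down, gripper open.
Joint ranges: [-3.08, 3.08], [-0.75, 2.2], [0.22, 2.44], [-1.43, 4.57], [0, 2.65], [-2.85, 2.85]. Speed limits (rad/s): [2.79, 2.79, 3.14, 3.14, 3.14, 3.14].

### API

Orientations are given as a unit quaternion [x, y, z, w].
In Python, from rig import sensors, eyes, ticket, robot gives the robot as it stands.
- The arm moves only by the tool drive_tool, never from a script. Its argument "deltas" is a list that holds one entry, the list of rows, each a list of 6 numbers: the shift along the tool's x, y, z in mm, then the turn, a rotation vector about the tool's x, y, z in rad. A call has 1 to 8 rows; each row shifts and turns the commanded pose from where the row before left it, along the tool's axes as they then stand; what a row does not reach is not made up. A row lasts 1/12 s, in which the tool goes at most 41.7 mm and 7.16 degrees, less where a joint would pass 70% of its speed; a pose out of reach is approached as far as the arm can. A call is refused whole if a number of a shift passes 41.7 or a number of a turn 0.125, either way. A call with a gripper value outside its range is refused whole. "gripper" is the opening in per cent of the stroke, from 0 (shut) to 100 (fully open), set as the call begins (left out, the last holds). The fingers move at their own pace and stop on an object; "squeeze" is the grip in N (left out, the last holds). Time passes only in rows, so rows that do not move let the fingers close. It gives the time, the measured TCP pose, the force, the opening and the grip force at its end, in the units of the state.
- sensors.get_obs(): the state, without advancing time (a new reading comes with each control period).
- eyes.camera(name): name is "scene" or "top" or "wrist"; returns a dict with "img" (480x640x3 uint8, red, green, blue), "fov_y" (degrees; the focal length in pixels is half the picture's height over the tangent of half this angle, whatever the lens; pixels are square), "cx", "cy" (the principal point, pixels), "xyz" and "attitude" of the camera in the world; the wrist camera has in their place "hand_eye" (4x4, takes a point from camera to tool coordinates, whose origin is the TCP and whose axes are the flange's). Camera axes: x right, y up, looking along -z (the intrinsics and any distortion apply to the point x, -y, -z); pixel columns grow to the right and rows downward; lengths in m; the calibration is good to about 2 mm. A picture is of the moment at which its call begins: read the wrist's pose just before it. There is no depth.
- ticket.hand_in(): hands the job in; it is judged then, once.
The state is a dict: "time": time; "q": joint angles; "joint_velocities": joint speeds; "joint_torque": joint torques, N m; "position": TCP position; "tool_rot": TCP orientation; "ft_force": force on the tool from outside, world axes, zero at the start; "moment": the same for the moment, N m; "grip_width": finger opening in m; "grip_force": force on a finger pad.
Only numpy, scipy, OpenCV 4.12 (cv2) and the standard library are available. Lean on these libraries where they do the work, as an engineer would, in place of code of your own. Each camera call takes 0.05 s, during which the arm holds its last target. There are 200 camera calls.

### The job

Level the little shelf that the coffee grinder stands on. Lever its box-shaped cover fully open with the palette knife (not with the fingers) and lay the knife back on the worktop clear of the shelf; then grip the winged knob of the levelling foot, press it down so that the foot is firmly on its pad, and turn it until the spirit level's bubble is midway between the two lines. Finish while still gripping the knob and pressing it down, with the bubble centred, and leave the other things on the worktop undisturbed.

Things in the scene. Friction and masses are not known exactly. Their poses are not given: they have to be found in the camera images.
- stand: Fixed dark steel base plate of the levelling shelf, 265 x 150 x 8 mm. Origin on the worktop below it; x axis from the covered front end (nearer the robot) to the back. A coffee grinder, 88 mm wide, its top 240 mm above the worktop, is fixed on the shelf, starting 54 mm behind this origin.
- shelf_top: Light wooden shelf 265 x 150 x 10 mm above the base, hinged across the back end; origin on the hinge axis, 120 mm behind the stand's origin, 24 mm above the worktop; upper face 8 mm above the axis. A spring lifts the front end to a stop at 0.05 rad; level, its face is 32 mm above the worktop, lifted about 42 mm at the knob.
- knob_wing (a point): Centre of the knob's upright wing, 36 mm long (x axis of this point), 12 mm thick (y axis), reaching 15 mm below and above this point, on a dark steel round base 34 mm across (top 15.5 mm below this point, 20.5 mm above the shelf). It stands over the levelling foot, 75 mm before and 12 mm to the right of the stand's origin, under the cover until that is open.
- knob (a joint): Knob angle in rad, -0.8 to 0.8, clockwise from above positive, 0 with the wing along the stand's x axis. Clockwise screws the foot out, 8 mm per rad, and raises the pressed-down front end. Starts too high, at 0.2 to 0.4; level lies between -0.4 and -0.1, differs from case to case and shows only with the foot pressed on its pad. Friction 0.15 Nm; stays as left.
- knob_foot (a point): Point on the knob's axis at the shelf's face (the knob's lower end). Pressing it down 3 to 12 mm against a spring of 5 to 6 N brings the foot onto its pad; beyond that it is rigid, and 12 to 18 N in all keeps it there firmly. When let go the shelf's front end springs up again with it.
- bubble (a joint): Place in m of the white bubble (14 mm across) in the spirit level: 0 is midway between the two white lines (23 mm apart); positive is toward the shelf's front end, which is then too high. It moves 0.4 m per rad of shelf tilt: with the foot on its pad, 16.4 mm per rad of the knob; it reads 20 mm while the shelf is sprung up.
- vial_mid (a point): Middle of the spirit level, a dark open channel 66 x 20 mm, 9 mm high, lying on the shelf along the stand's x axis, 52 mm to the left of the knob (centre to centre).
- cover (a joint): Opening angle of the cover in rad: 0 shut, 1.57 fully open against its stop. Let go, it falls shut below about 0.6 rad, stays between 0.7 and 0.9 and falls fully open above about 1.0.
- cover_hinge (a point): Middle of the cover's hinge axis. Aluminium box cover over knob and spirit level, 78 x 124 mm, 64 mm high, open below and at the back, hinged across its back bottom edge (axis along y). Its front wall ends 13 mm above the shelf, leaving a slot below. Inside, the knob's wing (top 51 mm above the shelf) begins 33 mm behind the lip's edge.
- cover_lip (a point): Middle of the outer edge of the lip's underside. The lip, 70 mm wide and 3 mm thick, stands out 12 mm toward the robot from the foot of the cover's front wall, 14 mm above the shelf's face, and overhangs the shelf's front edge. 91 mm before the hinge axis, 13 mm above it. While shut x points away from the robot, about level.
- knife_grip (a point): Middle height of the palette knife's wooden grip, where to grasp it: 20 mm wide (y axis), 24 mm high, from 60 mm behind to 15 mm ahead of this point; x axis runs along to the blade's tip. The knife lies flat on the worktop, grip toward the robot.
- knife_tip (a point): Round tip of the knife's steel blade, 95 mm ahead of knife_grip and at the same height (12 mm when it lies down). The blade is 34 mm wide, 2.5 mm thick, centred on this height, and starts 25 mm ahead of knife_grip.
- knife: The palette knife itself, about 0.12 kg (origin below knife_grip, on its underside).
- foot: Steel levelling foot under the knob, 20 mm across; moves with the knob.
- pad: Small pad 26 mm across on the base under the foot; its height differs by up to 1.2 mm either way from case to case.
- salt: Bystander, right of the shelf or behind the knife: salt shaker, 44 mm wide, 90 mm high (origin at its underside). Leave it alone.
- tin: Bystander, right of the shelf or behind the knife: flat fish tin, 86 mm wide, 40 mm high (origin at its underside). Leave it alone.
- lemon: Bystander, right of the shelf or behind the knife: lemon, 78 x 55 x 56 mm (origin at its underside). Leave it alone.
- jar: Bystander, right of the shelf or behind the knife: spice jar, 44 mm wide, 100 mm high (origin at its underside). Leave it alone.
- timer: Bystander, right of the shelf or behind the knife: round kitchen timer, 66 mm wide and high (origin at its underside). Leave it alone.

How it is judged:
By the outcome, as a careful person would: the job done as asked, in the order asked, and still so for the second after the job is handed in, while the arm keeps its last pose, push and grip.
It also fails if it takes over 72 s, if anything falls off the work surface, if the arm or the gripper's body presses on something with over 40 N, if the wrist force passes 120 N, or if a joint passes its speed limit or range.

## Working session

There is one attempt and no reset: what is moved stays moved. The work goes in short steps, Python scripts to look and compute and a tool call to move; the robot and the scene stay as the last step left them, time stands still between calls to the robot, and variables do not carry over. Pictures are saved under pics/ and viewed, at most 10 in all, crops included, and the job is handed in when it is done.

Besides the shell and the picture viewer there is one more tool, called after "Call:" as name([rows], argument=value, ...), one row to a line, values as JSON. drive_tool: Moves the arm, as the interface text tells. Its arguments: {"type":"object","properties":{"deltas":{"type":"array"},"gripper":{"type":"number"},"squeeze":{"type":"number"}},"required":["deltas"]}

```bash
ls; mkdir -p pics; cat > h.py <<'E'
import numpy as np, cv2
from scipy.spatial.transform import Rotation as R
from rig import sensors, eyes, ticket, robot
def cam(name):
    s=sensors.get_obs(); c=eyes.camera(name); c['s']=s
    if 'hand_eye' in c:
        T=np.eye(4);T[:3,:3]=R.from_quat(s['tool_rot']).as_matrix();T[:3,3]=s['position']
        c['T']=T@np.array(c['hand_eye'])
    else:
        T=np.eye(4);a=np.array(c['attitude'])
        T[:3,:3]=a if a.shape==(3,3) else R.from_quat(a).as_matrix()
        T[:3,3]=c['xyz'];c['T']=T
    c['f']=240/np.tan(np.radians(c['fov_y'])/2)
    return c
def ray(c,u,v):
    d=np.array([(u-c['cx'])/c['f'],-(v-c['cy'])/c['f'],-1.])
    return c['T'][:3,3],c['T'][:3,:3]@d
def onz(c,u,v,z):
    o,d=ray(c,u,v); return o+d*(z-o[2])/d[2]
def proj(c,p):
    q=np.linalg.inv(c['T'])@np.append(p,1); return c['cx']-c['f']*q[0]/q[2], c['cy']+c['f']*q[1]/q[2]
def save(c,n): cv2.imwrite('pics/'+n,c['img'][:,:,::-1])
E
python3 - <<'E'
from h import *
for n in ('scene','top','wrist'):
    c=cam(n); save(c,n+'0.png'); print(n,{k:v for k,v in c.items() if k not in('img','s')}); np.save(n+'0.npy',c,allow_pickle=True)
print(c['s'],robot.tip_reach)
E
```

```text
pics
scene {'fov_y': 49.635813549971765, 'cx': 318.34534486750385, 'cy': 241.5321226085057, 'xyz': array([0.73408424, 0.62599386, 0.46679508]), 'attitude': array([0.05694537, 0.5098597 , 0.85475491, 0.07870425]), 'T': array([[-0.98112573, -0.07647739,  0.17760492,  0.73408424],
       [ 0.19261399, -0.46769746,  0.86264647,  0.62599386],
       [ 0.01709242,  0.88057384,  0.47360063,  0.46679508],
       [ 0.        ,  0.        ,  0.        ,  1.        ]]), 'f': np.float64(518.9815516918115)}
top {'fov_y': 55.87596831182489, 'cx': 311.9739551787442, 'cy': 228.48522120693588, 'xyz': array([ 0.47583078, -0.10452514,  0.93220674]), 'attitude': array([ 0.04966897, -0.04482714, -0.69848703,  0.71248817]), 'T': array([[ 0.02021281,  0.99087445, -0.13326387,  0.47583078],
       [-0.99978052,  0.01929774, -0.00815475, -0.10452514],
       [-0.00550865,  0.13339945,  0.99104704,  0.93220674],
       [ 0.        ,  0.        ,  0.        ,  1.        ]]), 'f': np.float64(452.55537326607487)}
wrist {'fov_y': 66.06457958797591, 'cx': 316.8597199741261, 'cy': 245.09446738773568, 'hand_eye': ar
[... 634 characters left out ...]
': 0.1, 'q': array([ 1.14545929e+00,  5.28404136e-01,  1.43377960e+00, -2.43333452e-06,
        1.18140269e+00, -1.78494257e-01]), 'joint_velocities': array([ 0.00190116, -0.00237494, -0.00118506,  0.00063478,  0.00022868,
       -0.00028054]), 'joint_torque': array([-7.56963836e-04, -4.40987313e+01, -1.77150071e+01,  6.34406693e-02,
        5.34453650e-02, -4.80991196e-05]), 'position': array([0.15242265, 0.6054878 , 0.24364872]), 'tool_rot': array([ 1.23107766e-01,  9.92392807e-01, -9.52129161e-04, -2.95349299e-04]), 'ft_force': array([-0.52350814, -0.00178224, -0.33944505]), 'moment': array([ 0.00574977, -0.0142799 , -0.02422918]), 'grip_force': 0.0, 'grip_width': 0.087238990278166} 0.022
```

View pics/top0.png

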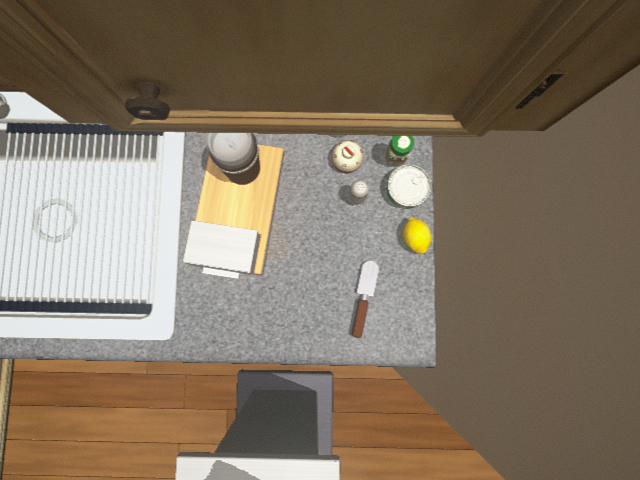

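View pics/scene0.png

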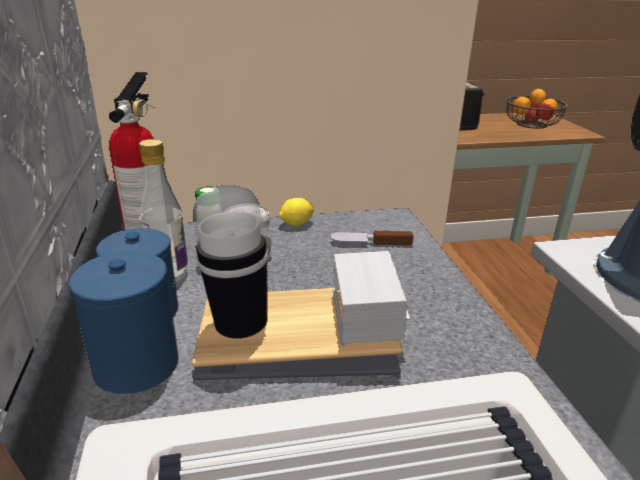

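Top view: the knife lies at about (365,300), tip (370,262). The cover is at (222,247) with its lip at about (220,272). The shelf's right edge runs (283,148)-(261,273). The bystanders are all on the right, up the picture. The scene view shows the cover shut, its lip toward the robot.

```bash
python3 - <<'E'
from h import *
c=np.load('top0.npy',allow_pickle=True).item(); im=c['img']; hsv=cv2.cvtColor(im,cv2.COLOR_RGB2HSV)
# knife grip
m=((hsv[...,1]>100)&((hsv[...,0]<14)|(hsv[...,0]>170))&(hsv[...,2]<170)).astype(np.uint8); w=np.zeros_like(m); w[285:345,340:385]=1; m*=w
v,u=np.nonzero(m); P=np.array([onz(c,a,b,.02)[:2] for a,b in zip(u,v)]); mu=P.mean(0); e=np.linalg.eigh(np.cov(P.T))[1][:,1]; e*=np.sign(e[0]); t=(P-mu)@e
print('grip',len(u),mu,e,np.degrees(np.arctan2(e[1],e[0])),t.min(),t.max())
for p in((370,262),(353,335),(364,337)): print(p,onz(c,*p,.012))
# blade bright
m=((hsv[...,1]<60)&(hsv[...,2]>150)).astype(np.uint8); w=np.zeros_like(m); w[255:302,350:385]=1
n,l,st,ct=cv2.connectedComponentsWithStats(m*w); i=1+st[1:,4].argmax(); v,u=np.nonzero(l==i);P=np.array([onz(c,a,b,.013)[:2] for a,b in zip(u,v)]);bm=P.mean(0); print('blade',bm,len(u)); d=bm-mu; d/=np.linalg.norm(d);print('dir',np.degrees(np.arctan2(d[1],d[0])),'tip t', ((P-mu)@d).max())
# wood
m=((hsv[...,0]>8)&(hsv[...,0]<28)&(hsv[...,1]>70)&(hsv[...,2]>140)).astype(np.uint8); w=np.zeros_like(m); w[145:280,185:300]=1
n,l,st,ct=cv2.connectedComponentsWithStats(m*w); i=1+st[1:,4].argmax(); mm=l==i
pts=[]
for r in range(160,262,4):
    pts.append(onz(c,np.nonzero(mm[r])[0].max()+1,r,.036)[:2])
pts=np.array(pts); vx,vy,x,y=cv2.fitLine(pts.astype(np.float32),cv2.DIST_HUBER,0,.001,.001).ravel(); print('wood right edge',x,y,np.degrees(np.arctan2(vy,vx)))
for p in((284,148),(261,273)): print(p,onz(c,*p,.038))
# lip/cover
m=((hsv[...,1]<25)&(hsv[...,2]>190)).astype(np.uint8); w=np.zeros_like(m); w[215:285,183:263]=1
n,l,st,ct=cv2.connectedComponentsWithStats(m*w); i=1+st[1:,4].argmax();print(st[i]); mm=(l==i)
lip=mm.copy();lip[:266]=0; v,u=np.nonzero(lip); print('lip',u.min(),u.max(),v.min(),v.max())
cols={}
for a in range(u.min()+2,u.max()-1,4): print(a,v[u==a].max(),end='; ')
big=cv2.resize(im[215:285,175:295],None,fx=6,fy=6,interpolation=cv2.INTER_CUBIC); 
k=cv2.resize(im[250:345,335:395],None,fx=4.4,fy=4.4,interpolation=cv2.INTER_CUBIC)
cv2.imwrite('pics/crop1.png',big[:,:,::-1])
E
```

```text
grip 314 [ 0.42106405 -0.19542737] [ 0.98062937 -0.19587253] -11.295698738760608 -0.035736801242057734 0.03566552384008282
(370, 262) [ 0.53322662 -0.21611579  0.012     ]
(353, 335) [ 0.38756621 -0.18280686  0.012     ]
(364, 337) [ 0.3841338  -0.20467321  0.012     ]
blade [ 0.5018025  -0.21108514] 1329
dir -10.975246474105134 tip t 0.13387264582080222
wood right edge 0.63285446 -0.018370574 -8.180969
(284, 148) [ 0.7608704  -0.03666168  0.038     ]
(261, 273) [0.50570007 0.00139133 0.038     ]
[ 183  221   74   52 2873]
lip 210 250 266 272
212 266; 216 267; 220 266; 224 268; 228 268; 232 269; 236 270; 240 270; 244 271; 248 272;
```

View pics/crop1.png

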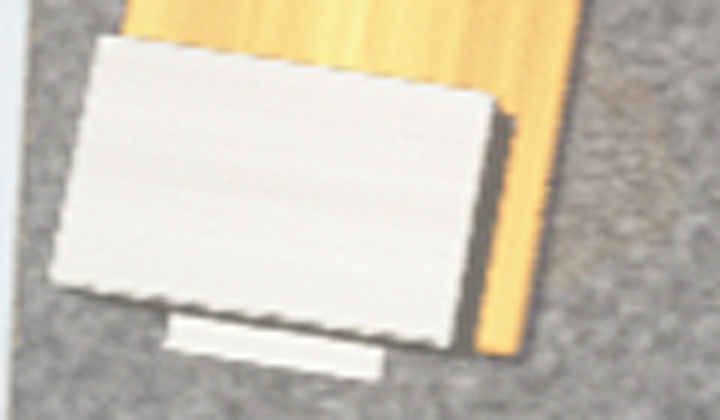

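The crop shows the lip's front corners at about (202.2,272.8) and (238.3,278.5) in the full image. Moving toward the knife now.

Call:
drive_tool([
  [[-25.6,-23.4,0,0,0,0],[-25.6,-23.4,0,0,0,0],[-25.6,-23.4,0,0,0,0],[-25.6,-23.4,0,0,0,0],[-25.6,-23.4,0,0,0,0],[-25.6,-23.4,0,0,0,0],[-25.6,-23.4,0,0,0,0]],
], gripper=60)

```text
time: 0.73
position: [0.2868, 0.4019, 0.2444]
tool_rot: [0.123, 0.992, -0.0, -0.0]
ft_force: [0.0, 0.0, -0.5]
grip_width: 0.0542
grip_force: 0.0
```

Call:
drive_tool([
  [[-25.6,-23.4,0,0,0,0],[-25.6,-23.4,0,0,0,0],[-25.6,-23.4,0,0,0,0],[-25.6,-23.4,0,0,0,0],[-25.6,-23.4,0,0,0,0],[-25.6,-23.4,0,0,0,0],[-25.6,-23.4,0,0,0,0]],
])

```text
time: 1.32
position: [0.4207, 0.1993, 0.2445]
tool_rot: [0.123, 0.992, 0.0, -0.0]
ft_force: [0.4, 0.1, -0.3]
grip_width: 0.0521
grip_force: 0.0
```

Call:
drive_tool([
  [[-10,-32,10,0,0,0],[-10,-32,10,0,0,0],[-10,-32,10,0,0,0],[-10,-32,10,0,0,0],[-10,-32,10,0,0,0],[-10,-32,10,0,0,0]],
])

```text
time: 1.82
position: [0.4312, -0.0016, 0.1842]
tool_rot: [0.123, 0.992, 0.0, 0.0]
ft_force: [1.1, 0.1, -0.4]
grip_width: 0.052
grip_force: 0.0
```

Call:
drive_tool([
  [[-10,-32,10,0,0,0],[-10,-32,10,0,0,0],[-10,-32,10,0,0,0],[-10,-32,10,0,0,0],[-10,-32,10,0,0,0],[-10,-32,0,0,0,-0.052],[0,0,0,0,0,0]],
])

```text
time: 2.4
position: [0.445, -0.2078, 0.1343]
tool_rot: [0.099, 0.995, -0.002, 0.002]
ft_force: [1.4, -1.3, -0.0]
grip_width: 0.0522
grip_force: 0.0
```

```bash
cat >> h.py <<'E'
def rel(target,s=None):
    s=s or sensors.get_obs(); return 1e3*R.from_quat(s['tool_rot']).inv().apply(np.array(target)-s['position'])
def knife(c):
    hsv=cv2.cvtColor(c['img'],cv2.COLOR_RGB2HSV)
    m=((hsv[...,1]>90)&((hsv[...,0]<14)|(hsv[...,0]>170))&(hsv[...,2]<190)).astype(np.uint8)
    n,l,st,ct=cv2.connectedComponentsWithStats(m); i=1+st[1:,4].argmax(); return l==i
E
python3 - <<'E'
from h import *
c=cam('wrist'); save(c,'w1.png'); s=c['s']; print(s['position'],s['tool_rot'],s['time'])
m=knife(c); v,u=np.nonzero(m); P=np.array([onz(c,a,b,.022)[:2] for a,b in zip(u,v)]); mu=P.mean(0); e=np.linalg.eigh(np.cov(P.T))[1][:,1]; e*=np.sign(e[0]); t=(P-mu)@e
mid=mu+e*(t.min()+t.max())/2
print(len(u),mid,np.degrees(np.arctan2(e[1],e[0])),t.min(),t.max(),np.ptp((P-mu)@[-e[1],e[0]]))
g=mid+e*.0225; print(g,rel([*g,.024],s))
T=R.from_quat(s['tool_rot']).as_matrix(); print(np.degrees(np.arctan2(T[1,0],T[0,0])),T[:,2])
E
```

```text
[ 0.44496815 -0.20777817  0.13425593] [ 0.09881386  0.99510037 -0.00227918  0.00242528] 2.4
3993 [ 0.30932151 -0.24200093] 84.35421312651232 -0.061172241640554605 0.0418962582887085 0.042177816921474584
[ 0.31153502 -0.21961007] [129.08094934 -37.39579877 109.728872  ]
168.65880808825554 [ 0.00437637 -0.00501532 -0.99997785]
```

View pics/w1.png

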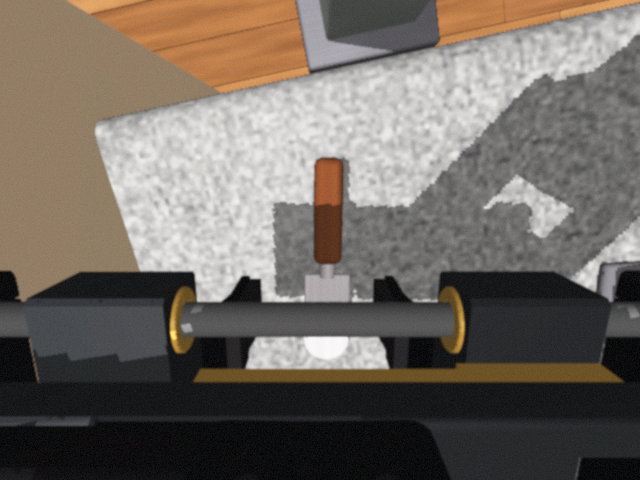

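The wrist view shows the knife's grip upright in the picture, columns 314-343. Its butt is at row 157 and its front end at row 263, with the blade between the fingers.

```bash
python3 - <<'E'
from h import *
c=cam('wrist'); s=c['s']
a=onz(c,328,263,.018);b=onz(c,329.5,157,.018);d=a-b;print(a,b,np.linalg.norm(d),np.degrees(np.arctan2(d[1],d[0])))
l=onz(c,314,210,.018);r=onz(c,342.5,210,.018);print(np.linalg.norm(l-r))
g=a-d/np.linalg.norm(d)*.015; print(g, s['position'],rel([g[0],g[1],.024],s))
c=np.load('top0.npy',allow_pickle=True).item()
for p in((202.2,272.8),(238.3,278.5)): print(onz(c,*p,.0615))
E
```

```text
[ 0.45605696 -0.20095477  0.018     ] [ 0.38289346 -0.18574079  0.018     ] 0.07472859485536469 -11.74696035817538
0.019919118160485423
[ 0.44137111 -0.19790092  0.018     ] [ 0.44371112 -0.20456897  0.13426538] [  3.86283258   6.22134602 110.24865119]
[0.50303745 0.11148717 0.0615    ]
[0.49356343 0.04171869 0.0615    ]
```

Call:
drive_tool([
  [[1.9,3.1,25,0,0,0],[2,3.1,25,0,0,0],[0,0,25,0,0,-0.007],[0,0,18,0,0,0],[0,0,12,0,0,0],[0,0,5,0,0,0],[0,0,0,0,0,0],[0,0,0,0,0,0]],
])

```text
time: 3.17
position: [0.4401, -0.1932, 0.0249]
tool_rot: [0.093, 0.996, 0.0, -0.0]
ft_force: [-0.1, -0.3, 0.2]
grip_width: 0.0522
grip_force: 0.0
```

```bash
python3 - <<'E'
from h import *
c=cam('wrist'); save(c,'w2.png'); s=c['s']; print(s['position'],s['ft_force'],rel([.4414,-.1979,.0235],s))
E
```

```text
[ 0.44008602 -0.19316436  0.02488521] [-0.13969476 -0.26821084  0.16079881] [-2.17144704 -4.40941046  1.38330785]
```

Call:
drive_tool([
  [[-2,-4.4,1.2,0,0,0],[0,0,0,0,0,0]],
])

```text
time: 3.38
position: [0.4423, -0.1999, 0.0242]
tool_rot: [0.094, 0.996, -0.001, 0.001]
ft_force: [0.1, -0.9, -0.9]
grip_width: 0.052
grip_force: 0.0
```

Call:
drive_tool([
  [[0,0,0,0,0,0],[0,0,0,0,0,0],[0,0,0,0,0,0],[0,0,0,0,0,0],[0,0,0,0,0,0],[0,0,0,0,0,0]],
], gripper=0, squeeze=55)

```text
time: 3.88
position: [0.4412, -0.1988, 0.0234]
tool_rot: [0.094, 0.996, -0.0, 0.0]
ft_force: [0.1, -1.2, 0.3]
grip_width: 0.0201
grip_force: 0.5
```

Call:
drive_tool([
  [[0,0,-15,0,0,0],[0,0,-20,0,0,0],[0,0,-20,0,0,0],[0,0,-10,0,0,0],[0,0,0,0,0,0],[0,0,0,0,0,0]],
])

```text
time: 4.38
position: [0.4413, -0.1988, 0.0885]
tool_rot: [0.094, 0.996, -0.0, 0.0]
ft_force: [0.3, -0.5, -1.2]
grip_width: 0.0199
grip_force: 55.0
```

Call:
drive_tool([
  [[24,20,0,0,0,0],[28,25,0,0,0,0],[28,28,0,0,0,0],[28,28,0,0,0,0],[0,35,0,0,0,0],[0,35,0,0,0,0],[0,35,0,0,0,0],[0,35,0,0,0,0]],
])

```text
time: 5.05
position: [0.3794, 0.0598, 0.0874]
tool_rot: [0.094, 0.996, 0.0, -0.001]
ft_force: [1.7, -1.1, -2.1]
grip_width: 0.0195
grip_force: 55.0
```

Call:
drive_tool([
  [[0,25,0,0,0,0],[0,9.7,5,0,0,-0.025],[0,0,5,0,0,-0.025],[0,0,5,0,0,0],[0,0,5,0,0,0],[0,0,4,0,0,0],[0,0,0,0,0,0],[0,0,0,0,0,0]],
])

```text
time: 5.72
position: [0.3863, 0.0915, 0.0639]
tool_rot: [0.07, 0.998, -0.0, -0.001]
ft_force: [1.3, -0.1, -1.1]
grip_width: 0.0197
grip_force: 55.0
```

```bash
python3 - <<'E'
from h import *
t=cam('top');np.save('t2.npy',t,allow_pickle=True);c=cam('scene');np.save('s2.npy',c,allow_pickle=True);s=c['s'];print(s['position'],s['tool_rot'],s['time'],s['ft_force'])
a=cv2.resize(c['img'][230:380,300:460],None,fx=4,fy=4,interpolation=cv2.INTER_CUBIC)[:,:,::-1]
b=cv2.resize(t['img'][215:365,195:295],None,fx=4,fy=4,interpolation=cv2.INTER_CUBIC)[:,:,::-1][:, :160]
b=cv2.resize(t['img'][225:375,200:240],None,fx=4,fy=4,interpolation=cv2.INTER_CUBIC)[:,:,::-1]
cv2.imwrite('pics/c2.png',np.hstack([a,b]));print(np.hstack([a,b]).shape)
E
```

```text
[0.38647266 0.09160353 0.06416627] [ 6.97218413e-02  9.97566409e-01 -1.55795204e-05 -3.52603197e-04] 5.7667 [ 0.76588207 -0.14302033 -0.63355834]
(600, 800, 3)
```

View pics/c2.png

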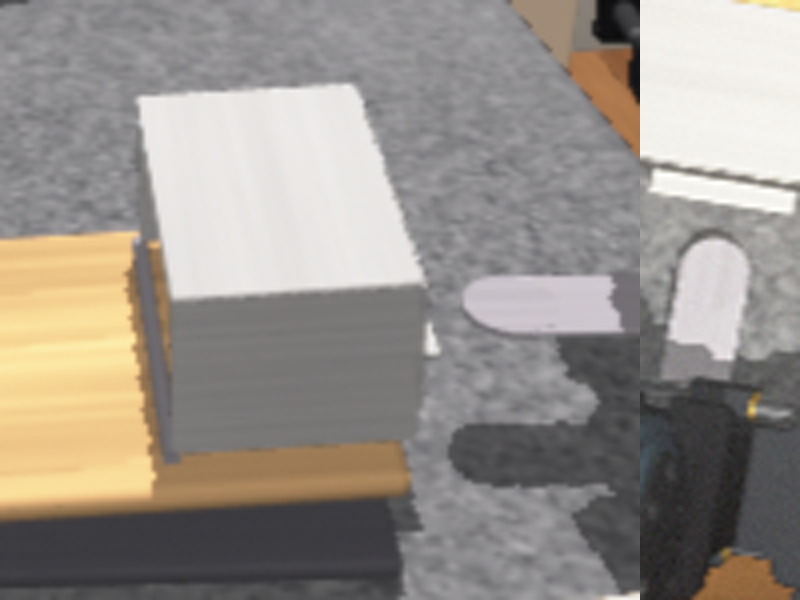

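The tip shows at scene (415.7,305) and top (218.3,283), and the lip's left front corner at scene (409.5,318.3) and top (202.5,272.5). I'll triangulate both.

```bash
cat >> h.py <<'E'
def tri(*cuv):
    A=np.zeros((3,3));b=np.zeros(3)
    for c,u,v in cuv:
        o,d=ray(c,u,v);d=d/np.linalg.norm(d);M=np.eye(3)-np.outer(d,d);A+=M;b+=M@o
    return np.linalg.solve(A,b)
E
python3 - <<'E'
from h import *
t=np.load('t2.npy',allow_pickle=True).item();c=np.load('s2.npy',allow_pickle=True).item()
P=tri((t,218.3,283),(c,415.7,305));print('tip',P,proj(t,P),proj(c,P))
L=tri((t,202.5,272.5),(c,409.5,318.3));print('lipL',L,proj(t,L),proj(c,L))
e=np.array([.990,-.139,0]); print('expected tip',c['s']['position']+.095*e-[0,0,.0114])
print('lip right',onz(t,238.75,278,.0615), onz(t,202.5,272.5,.0615), onz(t,218.3,283,.0535))
# shelf face front-left corner in scene: crop (410,475)
print(onz(c,300+405/4,230+470/4,.0445))
# knife apparent height spacing: vertical pixel gap of scene per mm
print(proj(c,P),proj(c,P+[0,0,.01]))
E
```

```text
tip [0.48430379 0.08059033 0.05696324] (np.float64(218.30403712549992), np.float64(282.9913242898172)) (np.float64(415.71343756988915), np.float64(305.00085648725604))
lipL [0.50411788 0.11124881 0.05953638] (np.float64(202.60423839718788), np.float64(272.27563649654485)) (np.float64(409.86320127012755), np.float64(318.32614386165847))
expected tip [0.48052266 0.07839853 0.05276627]
lip right [0.49453206 0.04089631 0.0615    ] [0.50362178 0.11094102 0.0615    ] [0.48432055 0.08132981 0.0535    ]
[0.52723027 0.14807072 0.0445    ]
(np.float64(415.71343756988915), np.float64(305.00085648725604)) (np.float64(416.49422717312984), np.float64(298.9381655567183))
```

Call:
drive_tool([
  [[0,0,4.5,0,0,0],[-6,0,0,0,0,0],[-6,0,0,0,0,0],[-6,0,0,0,0,0],[-6,0,0,0,0,0],[-6,0,0,0,0,0],[-5,0,0,0,0,0],[0,0,0,0,0,0]],
])

```text
time: 6.48
position: [0.4234, 0.0873, 0.06]
tool_rot: [0.069, 0.998, 0.0, 0.001]
ft_force: [0.5, -0.2, -1.6]
grip_width: 0.0198
grip_force: 55.0
```

```bash
python3 - <<'E'
from h import *
t=cam('top');c=cam('scene');s=c['s'];print(s['position'],s['tool_rot'],s['time'],s['ft_force'])
a=cv2.resize(c['img'][230:380,300:460],None,fx=4,fy=4,interpolation=cv2.INTER_CUBIC)[:,:,::-1]
b=cv2.resize(t['img'][225:375,200:240],None,fx=4,fy=4,interpolation=cv2.INTER_CUBIC)[:,:,::-1]
cv2.imwrite('pics/c3.png',np.hstack([a,b]))
E
```

```text
[0.42225449 0.08736897 0.05990991] [6.88971941e-02 9.97623565e-01 1.95322865e-06 6.31056693e-04] 6.5333 [ 0.60951291 -0.59268316 -0.34143286]
```

View pics/c3.png

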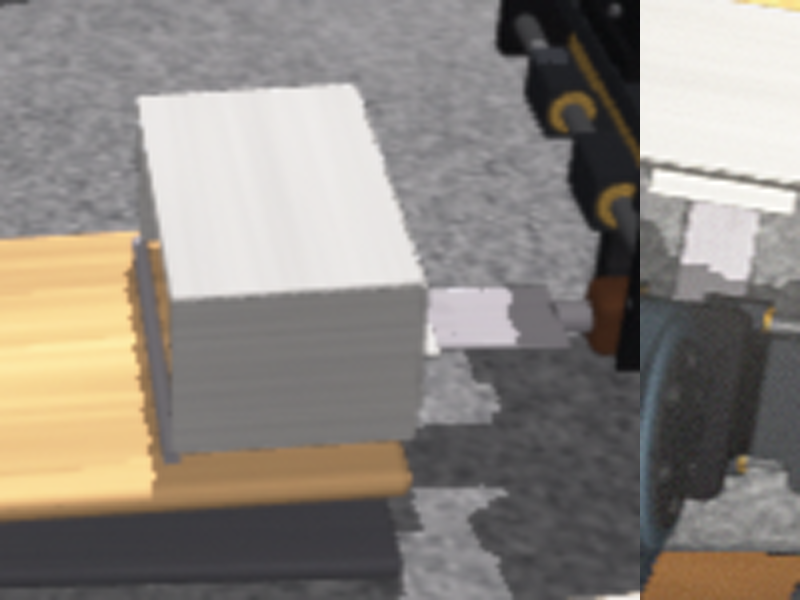

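The blade is under the lip with no contact force. Computing the lever arc.

```bash
python3 - <<'E'
import numpy as np
prev=None
for th in np.linspace(0,1.25,17):
    ph=.3*th; C=np.array([-77*np.cos(th)+12*np.sin(th),77*np.sin(th)+12*np.cos(th)])
    f=np.array([np.cos(ph),np.sin(ph)]);n=np.array([-f[1],f[0]])
    tcp=C+7*f-95*f+10*n
    if prev is not None:
        d=tcp-prev[0]; print(round(th,2),'x',round(-d@prev[1],1),'z',round(-d@prev[2],1),'ry',round(-(ph-prev[3]),3))
    prev=(tcp,f,n,ph)
E
```

```text
0.08 x -1.0 z -3.9 ry -0.023
0.16 x -1.6 z -3.8 ry -0.023
0.23 x -2.1 z -3.5 ry -0.023
0.31 x -2.7 z -3.3 ry -0.023
0.39 x -3.2 z -3.0 ry -0.023
0.47 x -3.7 z -2.6 ry -0.023
0.55 x -4.2 z -2.2 ry -0.023
0.62 x -4.6 z -1.7 ry -0.023
0.7 x -4.9 z -1.2 ry -0.023
0.78 x -5.2 z -0.7 ry -0.023
0.86 x -5.5 z -0.1 ry -0.023
0.94 x -5.7 z 0.5 ry -0.023
1.02 x -5.8 z 1.1 ry -0.023
1.09 x -5.9 z 1.7 ry -0.023
1.17 x -5.9 z 2.3 ry -0.023
1.25 x -5.8 z 3.0 ry -0.023
```

Call:
drive_tool([
  [[0,0,-3,0,0,0],[0,0,-3,0,0,0],[0,0,-3,0,0,0],[0,0,0,0,0,0]],
])

```text
time: 6.92
position: [0.4211, 0.0876, 0.0694]
tool_rot: [0.069, 0.998, -0.0, 0.0]
ft_force: [-1.5, -0.3, -2.2]
grip_width: 0.0194
grip_force: 55.0
```

Call:
drive_tool([
  [[-1,0,-4,0,-0.023,0],[-1.6,0,-4,0,-0.023,0],[-2.1,0,-3.7,0,-0.023,0],[-2.7,0,-3.5,0,-0.023,0],[-3.2,0,-3.2,0,-0.023,0],[-3.7,0,-2.8,0,-0.023,0],[-4.2,0,-2.3,0,-0.023,0],[0,0,0,0,0,0]],
])

```text
time: 7.58
position: [0.438, 0.0852, 0.0944]
tool_rot: [0.068, 0.994, -0.006, 0.081]
ft_force: [-1.2, -0.0, -0.6]
grip_width: 0.0195
grip_force: 55.0
```

```bash
python3 - <<'E'
from h import *
c=cam('scene');s=c['s'];print(s['position'],s['tool_rot'],s['q'],s['ft_force'])
a=cv2.resize(c['img'][190:370,300:480],None,fx=3.3,fy=3.3,interpolation=cv2.INTER_CUBIC)[:,:,::-1]
cv2.imwrite('pics/c4.png',a)
E
```

```text
[0.43797778 0.08519892 0.09440297] [ 0.06849712  0.9943422  -0.0055914   0.0809967 ] [-0.04999881  0.55324813  2.1112605  -0.04570865  0.31544813 -1.44093295] [-1.2450823  -0.00532364 -0.58387746]
```

View pics/c4.png

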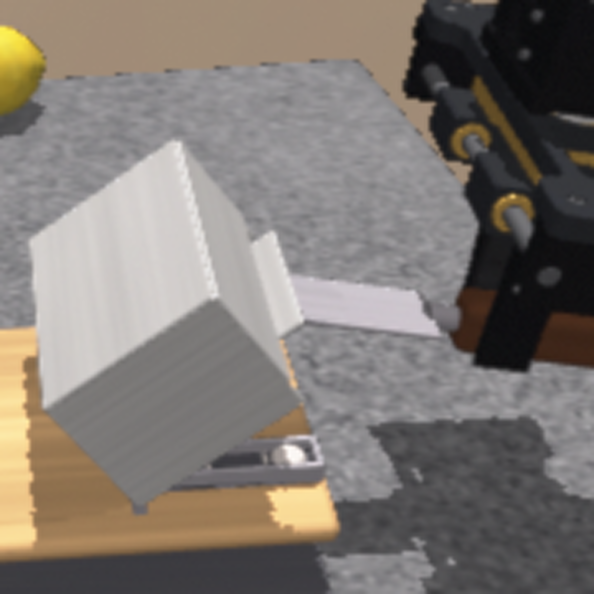

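The cover is about 0.6 rad open, with the blade pushing under the lip. Continuing.

Call:
drive_tool([
  [[-4.4,0,-3.6,0,0,0],[-4.6,0,-3.2,0,0,0],[-4.8,0,-2.8,0,0,0],[-5,0,-2.5,0,0,0],[-5.2,0,-2,0,0,0],[-5.2,0,-1.5,0,0,0],[-5.2,0,-1,0,0,0],[-5.2,0,-0.5,0,0,0]],
])

```text
time: 8.3
position: [0.4748, 0.0801, 0.1174]
tool_rot: [0.069, 0.994, -0.006, 0.08]
ft_force: [0.1, -0.4, -1.3]
grip_width: 0.0198
grip_force: 55.0
```

Call:
drive_tool([
  [[-5,0,-0.5,0,0,0],[-5,0,0,0,0,0],[0,0,0,0,0,0],[0,0,0,0,0,0]],
])

```text
time: 8.63
position: [0.484, 0.0787, 0.1192]
tool_rot: [0.069, 0.994, -0.006, 0.08]
ft_force: [-0.3, -1.1, -1.6]
grip_width: 0.0195
grip_force: 55.0
```

```bash
python3 - <<'E'
from h import *
c=cam('scene');s=c['s'];print(s['position'],s['tool_rot'],s['q'],s['ft_force'])
a=cv2.resize(c['img'][190:370,270:480],None,fx=3.3,fy=3.3,interpolation=cv2.INTER_CUBIC)[:,:,::-1]
cv2.imwrite('pics/c5.png',a)
E
```

```text
[0.48402336 0.07874495 0.11916348] [ 0.06867804  0.99439377 -0.00554995  0.08020945] [-0.0596093   0.52559684  1.98706555 -0.02780917  0.46859624 -1.46869134] [-0.34061993 -1.06367154 -1.6068487 ]
```

View pics/c5.png

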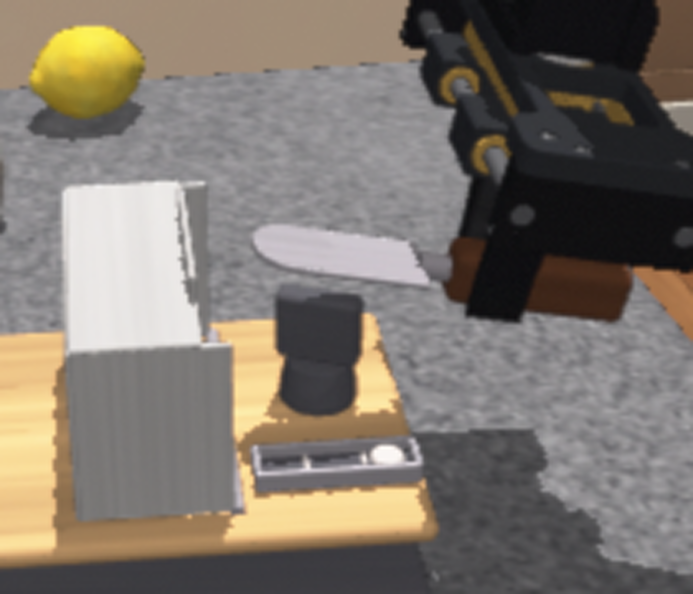

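The cover is fully open. The knob stands behind the spirit level, whose bubble sits at the front end. Taking the knife back now.

Call:
drive_tool([
  [[25,0,-2,0,0,0],[35,0,-2,0,0,0],[30,0,0,0,0,0],[0,0,0,0,0.08,0],[0,0,0,0,0.081,0],[0,-20,0,0,0,0],[0,-35,0,0,0,0],[0,-35,0,0,0,0]],
])

```text
time: 9.35
position: [0.3828, 0.0016, 0.1087]
tool_rot: [0.067, 0.998, -0.0, 0.0]
ft_force: [0.6, -0.0, -1.6]
grip_width: 0.0195
grip_force: 55.0
```

Call:
drive_tool([
  [[-10,-35,0,0,0,0],[-15,-35,0,0,0,0],[-15,-35,0,0,0,0],[-15,-35,0,0,0,0],[-15,-30,0,0,0,0],[-15,-20,0,0,0,0],[0,0,0,0,0,0],[0,0,0,0,0,0]],
])

```text
time: 10.02
position: [0.4412, -0.1992, 0.1086]
tool_rot: [0.07, 0.998, -0.0, 0.0]
ft_force: [-0.0, 0.9, -1.8]
grip_width: 0.0197
grip_force: 55.0
```

```bash
python3 - <<'E'
from h import *
s=sensors.get_obs();print(s['position'],s['tool_rot'],s['ft_force'],rel([.4414,-.1988,.0234],s))
print('blade dir fwd', -R.from_quat(s['tool_rot']).as_matrix()[:,0])
E
```

```text
[ 0.44118972 -0.19924508  0.10855187] [ 6.99339723e-02  9.97551586e-01 -1.25558462e-04  2.39308554e-04] [-0.02432461  0.85443058 -1.75632235] [-0.10397753  0.48854369 85.15182938]
blade dir fwd [ 9.90218365e-01 -1.39525430e-01  4.95006859e-04]
```

Call:
drive_tool([
  [[0,0,25,0,0,0],[0,0,25,0,0,0],[0,0,17,0,0,0],[0,0,8,0,0,0],[0,0,4,0,0,0],[0,0,3,0,0,0],[0,0,2,0,0,0],[0,0,0,0,0,0]],
])

```text
time: 10.68
position: [0.4411, -0.1978, 0.0251]
tool_rot: [0.069, 0.998, -0.0, 0.0]
ft_force: [-0.8, -0.1, -1.4]
grip_width: 0.0198
grip_force: 55.0
```

Call:
drive_tool([
  [[0,0,0.5,0,0,0],[0,0,0,0,0,0],[0,0,0,0,0,0]],
])

```text
time: 10.93
position: [0.4412, -0.1981, 0.0248]
tool_rot: [0.069, 0.998, -0.0, 0.0]
ft_force: [0.7, 0.1, -1.1]
grip_width: 0.0196
grip_force: 55.0
```

Call:
drive_tool([
  [[0,0,0.7,0,0,0],[0,0,0.7,0,0,0],[0,0,0,0,0,0]],
])

```text
time: 11.18
position: [0.4411, -0.1981, 0.0234]
tool_rot: [0.069, 0.998, -0.0, 0.0]
ft_force: [-0.3, 0.1, 3.4]
grip_width: 0.0197
grip_force: 55.0
```

Call:
drive_tool([
  [[0,0,0,0,0,0],[0,0,0,0,0,0],[0,0,0,0,0,0],[0,0,0,0,0,0],[0,0,0,0,0,0]],
], gripper=50)

```text
time: 11.6
position: [0.4409, -0.1979, 0.0227]
tool_rot: [0.069, 0.998, 0.0, -0.0]
ft_force: [-0.0, -0.2, -0.3]
grip_width: 0.041
grip_force: 0.0
```

Call:
drive_tool([
  [[0,0,-10,0,0,0],[0,0,-25,0,0,0],[0,0,-35,0,0,0],[0,0,-40,0,0,0],[0,0,-40,0,0,0],[0,0,-35,0,0,0],[0,0,0,0,0,0]],
])

```text
time: 12.18
position: [0.4441, -0.2001, 0.2149]
tool_rot: [0.069, 0.998, -0.004, 0.006]
ft_force: [0.7, 1.0, -0.8]
grip_width: 0.0433
grip_force: 0.0
```

```bash
python3 - <<'E'
from h import *
t=cam('top');c=cam('scene');np.save('t3.npy',t,allow_pickle=True);np.save('s3.npy',c,allow_pickle=True);s=c['s'];print(s['position'],s['tool_rot'],s['time'])
a=cv2.resize(c['img'][240:370,260:430],None,fx=2.9,fy=4,interpolation=cv2.INTER_CUBIC)[:,:,::-1]
b=cv2.resize(t['img'][215:345,195:275],None,fx=4,fy=4,interpolation=cv2.INTER_CUBIC)[:,:,::-1]
b=b[:520,:300];im=np.hstack([a[:,:493],b]);cv2.imwrite('pics/c6.png',im);print(im.shape)
E
```

```text
[ 0.44285101 -0.19924217  0.21216816] [ 0.06870948  0.997624   -0.00277645  0.00420079] 12.2333
(520, 793, 3)
```

View pics/c6.png

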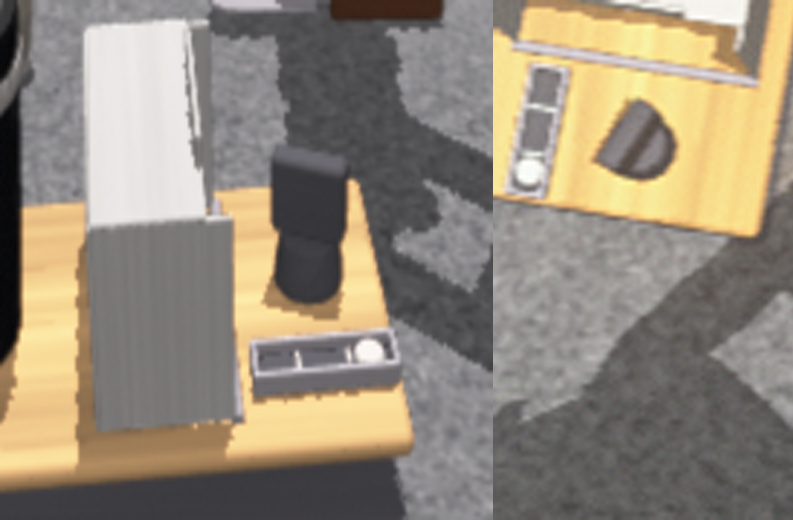

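The view shows the cover open and the knife lying clear of the shelf. In the top view the wing's left edge runs from crop (638,98) to (597,158), so its top-face centre is at about full-image (228.8,248.9). In the scene view that centre is at about (367,279).

```bash
python3 - <<'E'
from h import *
t=np.load('t3.npy',allow_pickle=True).item();c=np.load('s3.npy',allow_pickle=True).item()
P=tri((t,228.75,248.9),(c,366.9,279.2));print('tri',P,proj(t,P),proj(c,P)); print('top z.093',onz(t,228.75,248.9,.093),'scene',onz(c,366.9,279.2,.093))
f=lambda x,y,z:onz(t,195+(x-493)/4,215+y/4,z)
a=f(638,98,.093);b=f(597,158,.093);d=a-b;print('wing len',np.linalg.norm(d),'yaw',np.degrees(np.arctan2(d[1],d[0])))
# base: right-most of round base crop (678,145), bottom (643,180)  z .0625
print('base',f(678,148,.06),f(645,180,.06))
# vial corners on top of vial z .051
v=[f(*p,.052) for p in((535,63),(570,69),(544,199),(508,192))];m=np.mean(v,0);d=(v[0]+v[1]-v[2]-v[3])/2;print('vial',m,np.linalg.norm(d),np.degrees(np.arctan2(d[1],d[0])))
an=np.radians(-8);print('knob from vial',m[:2]+.052*np.array([np.sin(an),-np.cos(an)]))
# hinge bar ends
h=[f(*p,.041) for p in((512,44),(755,83))];print('hinge',h, )
# dark seg of knob
hsv=cv2.cvtColor(t['img'],cv2.COLOR_RGB2HSV);m=(hsv[...,2]<125)&(hsv[...,1]<70);w=np.zeros_like(m);w[236:262,218:244]=1;v_,u_=np.nonzero(m&w);print(len(u_),u_.min(),u_.max(),v_.min(),v_.max())
s=c['s'];print(s['position'])
E
```

```text
tri [0.5481565  0.05681528 0.09038011] (np.float64(228.87461450732542), np.float64(248.5739539776873)) (np.float64(367.3789798984837), np.float64(279.24870509529086))
top z.093 [0.5473184  0.05651812 0.093     ] scene [0.55005411 0.06055169 0.093     ]
wing len 0.03353257521327624 yaw -32.12943907346741
base [0.54460123 0.03840074 0.06      ] [0.52883709 0.05368674 0.06      ]
vial [0.5524812 0.1078606 0.052    ] 0.06440579974257679 -8.664416649810573
knob from vial [0.5452442  0.05636666]
hinge [array([0.59631032, 0.1263398 , 0.041     ]), array([0.57914016, 0.00462241, 0.041     ])]
126 222 239 243 259
[ 0.44285101 -0.19924217  0.21216816]
```

Call:
drive_tool([
  [[-8.4,33.5,0,0,0,0],[-8.4,33.5,0,0,0,0],[-8.4,33.5,0,0,0,0],[-8.4,33.5,0,0,0,0],[-8.4,33.5,0,0,0,0],[-8.4,33.5,0,0,0,0],[-8.4,33.5,0,0,0,0],[-8.4,33.5,0,0,0,0]],
])

```text
time: 12.95
position: [0.5431, 0.0601, 0.2058]
tool_rot: [0.069, 0.998, 0.0, -0.002]
ft_force: [0.5, 0.1, 0.7]
grip_width: 0.0437
grip_force: 0.0
```

Call:
drive_tool([
  [[0,0,0,0,0,0.105],[0,0,0,0,0,0.105],[0,0,0,0,0,0.105],[0,0,0,0,0,0.105],[0,0,0,0,-0.09,0],[0,0,0,0,-0.09,0],[0,0,0,0,0,0],[0,0,0,0,0,0]],
])

```text
time: 13.62
position: [0.5421, 0.059, 0.2062]
tool_rot: [0.274, 0.958, -0.025, 0.083]
ft_force: [0.6, -0.7, -0.2]
grip_width: 0.0432
grip_force: 0.0
```

```bash
python3 - <<'E'
from h import *
c=cam('wrist');save(c,'w7.png');np.save('w7.npy',c,allow_pickle=True);s=c['s'];M=R.from_quat(s['tool_rot']).as_matrix();print(s['position'],s['q'],s['time']);print(M)
print(rel([.547,.057,.12],s),rel([.547,.057,.0875],s)); print(proj(c,[.547,.057,.093]))
E
```

```text
[0.54212245 0.05896564 0.20622581] [-0.05119339  0.4319841   1.7681347  -0.12093065  0.79331197 -0.98716718] 13.6167
[[-0.8364301   0.52824544  0.14608712]
 [ 0.51989682  0.84908856 -0.09357302]
 [-0.17347042 -0.00231706 -0.98483635]]
[ 9.85597024  1.10733276 85.81479241] [ 15.49375896   1.18263733 117.82197391]
(np.float64(321.31363927750743), np.float64(228.4213934922492))
```

View pics/w7.png

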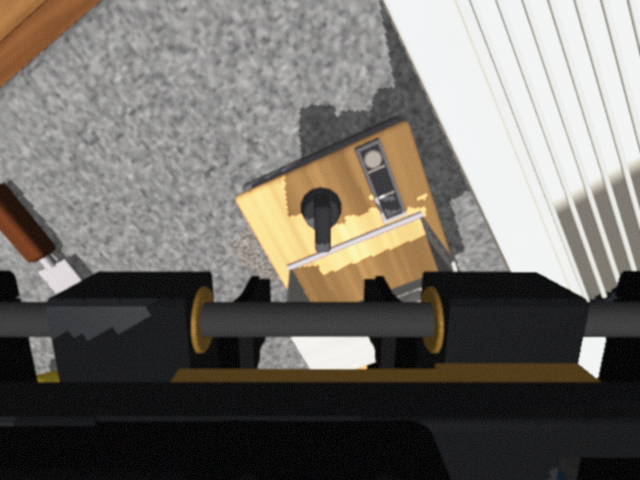

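The wrist view shows the wing upright in the picture at (322,225), predicted (321,228), so jaws and wing are aligned. Descending.

Call:
drive_tool([
  [[3,0.4,25,0,0,0],[3,0.4,25,0,0,0],[4,0.3,25,0,0,0],[2,0,14,0,0,0],[2,0,13,0,0,0],[1.5,0,9,0,0,0],[0,0,4,0,0,0],[0,0,0,0,0,0]],
])

```text
time: 14.33
position: [0.5497, 0.0559, 0.0909]
tool_rot: [0.275, 0.957, -0.025, 0.086]
ft_force: [-0.3, 0.7, -0.1]
grip_width: 0.0435
grip_force: 0.0
```

Call:
drive_tool([
  [[0,0,0,0,0,0],[0,0,0,0,0,0]],
])

```text
time: 14.5
position: [0.5501, 0.0563, 0.0927]
tool_rot: [0.274, 0.957, -0.025, 0.087]
ft_force: [0.8, -0.4, 0.1]
grip_width: 0.0431
grip_force: 0.0
```

```bash
python3 - <<'E'
from h import *
s=sensors.get_obs();print(s['position'],s['ft_force'],s['moment'],rel([.547,.057,.0875],s))
E
```

```text
[0.55014258 0.0562886  0.0926835 ] [ 0.83454435 -0.41638123  0.14840647] [-0.02042767  0.07242066 -0.03609398] [ 3.92767569 -1.06430863  4.54875514]
```

Call:
drive_tool([
  [[2,-0.5,2.2,0,0,0],[2,0,2,0,0,0],[0,0,0,0,0,0],[0,0,0,0,0,0]],
])

```text
time: 14.83
position: [0.5461, 0.0579, 0.0872]
tool_rot: [0.274, 0.958, -0.025, 0.086]
ft_force: [-0.0, 0.1, 0.2]
grip_width: 0.0435
grip_force: 0.0
```

Call:
drive_tool([
  [[0,0,0,0,0,0],[0,0,0,0,0,0],[0,0,0,0,0,0],[0,0,0,0,0,0],[0,0,0,0,0,0],[0,0,0,0,0,0]],
], gripper=0, squeeze=45)

```text
time: 15.33
position: [0.5475, 0.059, 0.0872]
tool_rot: [0.275, 0.957, -0.023, 0.088]
ft_force: [1.2, 9.3, -1.7]
grip_width: 0.0119
grip_force: 45.4
```

```bash
cat >> h.py <<'E'
def show():
    s=sensors.get_obs();M=R.from_quat(s['tool_rot']).as_matrix()
    print(s['position'],s['ft_force'],s['moment'],s['grip_width'],s['grip_force'],s['time'],'yaw x',np.degrees(np.arctan2(M[1,0],M[0,0])));print('z in tool',M[2])
E
python3 - <<'E'
from h import *
show()
E
```

```text
[0.54749366 0.05897944 0.08722334] [ 1.24452283  9.27540596 -1.71436407] [1.08265658 0.60696572 0.39399776] 0.011945111520879615 45.38595998485107 15.3333 yaw x 147.93586530299572
z in tool [-0.18045017  0.00382681 -0.98357668]
```

Call:
drive_tool([
  [[0,1.2,0,0,0,0],[0.3,0,1.5,0,0,0],[0.3,0,1.5,0,0,0],[0.2,0,1,0,0,0],[0,0,0,0,0,0],[0,0,0,0,0,0]],
])

```text
time: 15.83
position: [0.5469, 0.0593, 0.0836]
tool_rot: [0.274, 0.958, -0.025, 0.087]
ft_force: [-2.3, 4.6, 6.9]
grip_width: 0.0117
grip_force: 45.0
```

```bash
python3 - <<'E'
from h import *
show()
E
```

```text
[0.5468706  0.05926533 0.08361004] [-2.3215035   4.63431378  6.91009039] [0.23830326 0.1100633  0.20035879] 0.011663847601581784 45.00172824366018 15.8333 yaw x 148.08376926487023
z in tool [-1.79668197e-01  5.77934591e-04 -9.83727099e-01]
```

Call:
drive_tool([
  [[0.1,0.5,1,0,0,0],[0.2,0,1,0,0,0],[0,0,0,0,0,0],[0,0,0,0,0,0]],
])

```text
time: 16.17
position: [0.5467, 0.0594, 0.0822]
tool_rot: [0.274, 0.958, -0.025, 0.087]
ft_force: [-5.0, 2.7, 12.7]
grip_width: 0.0117
grip_force: 45.0
```

Call:
drive_tool([
  [[0.2,0,1,0,0,0],[0.2,0,0.5,0,0,0],[0,0,0,0,0,0],[0,0,0,0,0,0]],
])

```text
time: 16.5
position: [0.5466, 0.0594, 0.0817]
tool_rot: [0.274, 0.958, -0.025, 0.087]
ft_force: [-6.5, 3.2, 20.7]
grip_width: 0.0116
grip_force: 45.0
```

```bash
cat >> h.py <<'E'
VD=(.5525,.1079)
def bub():
    c=cam('scene'); im=c['img']; z=.045
    # search window around vial
    a=np.radians(-8.2); ex=np.array([np.cos(a),np.sin(a)]); ey=np.array([-ex[1],ex[0]])
    L=[];Q=[]
    for p in np.arange(-34,34.1,.5):
        r=[]
        for q in np.arange(-9,9.1,.5):
            w=np.array(VD)+ex*p/1e3+ey*q/1e3
            r.append(proj(c,[w[0],w[1],z]))
        L.append(r)
    L=np.array(L,np.float32)
    g=cv2.remap(im,L[...,0],L[...,1],cv2.INTER_CUBIC)  # rows: p back(+), cols: q left
    return c,g
E
python3 - <<'E'
from h import *
show()
c,g=bub(); gr=g.max(2).astype(int)
print('mean over width by p (mm):')
print([(round(-34+.5*i),int(gr[i,8:28].mean()),int(np.percentile(gr[i],90))) for i in range(0,137,3)])
gw=cam('wrist'); 
E
```

```text
[0.54659896 0.05938708 0.08174569] [-6.49219317  3.21002397 20.65064178] [-0.17099583  0.43060986  0.15022092] 0.011638181612605245 45.00556872691959 16.5 yaw x 148.11201930106182
z in tool [-1.80381146e-01 -1.79359110e-04 -9.83596772e-01]
mean over width by p (mm):
[(-34, 79, 82), (-32, 80, 85), (-31, 95, 101), (-30, 106, 112), (-28, 88, 117), (-26, 86, 126), (-25, 86, 126), (-24, 86, 119), (-22, 87, 117), (-20, 88, 116), (-19, 89, 121), (-18, 89, 121), (-16, 88, 123), (-14, 94, 128), (-13, 122, 137), (-12, 138, 160), (-10, 146, 161), (-8, 148, 161), (-7, 147, 160), (-6, 145, 160), (-4, 141, 160), (-2, 133, 157), (-1, 113, 135), (0, 95, 126), (2, 92, 125), (4, 93, 123), (5, 94, 123), (6, 94, 127), (8, 94, 128), (10, 94, 122), (11, 95, 120), (12, 101, 119), (14, 112, 137), (16, 103, 132), (17, 96, 132), (18, 96, 134), (20, 99, 136), (22, 99, 158), (23, 99, 182), (24, 99, 141), (26, 99, 132), (28, 101, 131), (29, 101, 128), (30, 100, 143), (32, 103, 181), (34, 112, 182)]
```

The foot is on its pad. In the rectified vial the bubble's centre is about 9.7 mm to the front, which needs about 0.59 rad counter-clockwise. Turning in steps while following the foot down.

Call:
drive_tool([
  [[0.1,0,0.4,-0.011,0,-0.06],[0.1,0,0.5,-0.011,0,-0.06],[0.1,0,0.5,-0.011,0,-0.06],[0,0,0,0,0,0]],
])

```text
time: 16.93
position: [0.5462, 0.0592, 0.0802]
tool_rot: [0.185, 0.979, -0.017, 0.089]
ft_force: [-7.6, 3.0, 20.1]
grip_width: 0.0116
grip_force: 45.0
```

Call:
drive_tool([
  [[0.1,0,0.5,-0.011,0,-0.06],[0.1,0,0.5,-0.011,0,-0.06],[0.1,0,0.5,-0.011,0,-0.06],[0,0,0,0,0,0]],
])

```text
time: 17.27
position: [0.5458, 0.059, 0.0787]
tool_rot: [0.095, 0.991, -0.008, 0.09]
ft_force: [-7.9, 1.3, 21.3]
grip_width: 0.0116
grip_force: 45.0
```

```bash
cat >> h.py <<'E'
def bubp():
    c,g=bub(); gr=g.max(2).astype(int)
    print([(round(-34+.5*i,1),int(gr[i,8:28].mean())) for i in range(4,137,2)])
E
python3 - <<'E'
from h import *
show();bubp()
E
```

```text
[0.54583914 0.05900926 0.07869581] [-7.93608722  1.3354917  21.34854411] [0.05049602 0.38951808 0.17982281] 0.011598278139680122 45.0055540446192 17.2667 yaw x 169.09740364583075
z in tool [-1.79178187e-01  2.82029412e-04 -9.83816598e-01]
[(-32.0, 142), (-31.0, 133), (-30.0, 120), (-29.0, 113), (-28.0, 106), (-27.0, 105), (-26.0, 108), (-25.0, 110), (-24.0, 109), (-23.0, 108), (-22.0, 107), (-21.0, 108), (-20.0, 109), (-19.0, 109), (-18.0, 109), (-17.0, 112), (-16.0, 112), (-15.0, 112), (-14.0, 112), (-13.0, 112), (-12.0, 113), (-11.0, 114), (-10.0, 116), (-9.0, 120), (-8.0, 118), (-7.0, 118), (-6.0, 120), (-5.0, 124), (-4.0, 129), (-3.0, 132), (-2.0, 134), (-1.0, 134), (0.0, 134), (1.0, 133), (2.0, 130), (3.0, 126), (4.0, 121), (5.0, 118), (6.0, 116), (7.0, 116), (8.0, 115), (9.0, 115), (10.0, 115), (11.0, 114), (12.0, 114), (13.0, 115), (14.0, 118), (15.0, 117), (16.0, 115), (17.0, 114), (18.0, 115), (19.0, 116), (20.0, 117), (21.0, 126), (22.0, 127), (23.0, 117), (24.0, 114), (25.0, 113), (26.0, 114), (27.0, 114), (28.0, 114), (29.0, 117), (30.0, 128), (31.0, 139), (32.0, 140), (33.0, 142), (34.0, 152)]
```

```bash
python3 - <<'E'
import re
t=open('h.py').read(); t=t.replace("def bub():\n    c=cam('scene'); im=c['img']; z=.045","def bub(z=.040):\n    c=cam('scene'); im=c['img']"); t=t.replace('np.arange(-9,9.1,.5)','np.arange(-14,14.1,.5)'); open('h.py','w').write(t)
E
python3 - <<'E'
from h import *
c,g=bub(); gr=g.max(2).astype(int); sat=(g.max(2).astype(int)-g.min(2))
cv2.imwrite('pics/g.png',g)
print('q from -14 step1 cols; rows p step 1.5')
for i in range(0,137,3): print('%5.1f'%(-34+.5*i),' '.join('%3d'%gr[i,j] if sat[i,j]<40 else ' . ' for j in range(0,57,2)))
E
```

```text
q from -14 step1 cols; rows p step 1.5
-34.0 141 140 144 148 149 149 150 150 146 140 135 132 131 135 144 153 152 138 127 126 132 139 143 148 141 120  99  91  88
-32.5 141 137 138 140 142 141 136 130 127 126 125 126 121 115 117 129 139 140 132 120 114 119 127 133 129 109  87  80  80
-31.0 139 129 121 116 117 117 115 113 113 115 115 115 113 112 111 114 120 126 127 119 113 115 116 115 110 102  91  84  81
-29.5  .  125 119 115 117 118 115 108 101  96  92  93  95  99  97  94  91  92  93  91  96 111 118 113 107 105 104 104 104
-28.0  .   .   .  125 126 125 118 108 105 103  95  86  78  75  73  72  70  70  70  68  80 102 118 114 107 106 106 106 106
-26.5  .   .   .  127 129 126 117 108 106 106 102  94  82  72  64  64  63  64  65  64  78 100 117 115 108 107 106 106 106
-25.0  .   .   .  119 122 122 116 108 106 105 102  97  85  73  65  64  63  62  63  62  76 100 116 114 109 107 106 106 106
-23.5  .   .   .  117 119 119 114 107 106 106 103  97  84  72  65  64  63  63  65  66  81 101 117 114 109 107 106 107 107
-22.0  .   .   .  116 119 119 116 109 107 106 107 104  89  74  65  65  64  63  65  67
[... 3850 characters left out ...]
20 115 110 109 108 110 104  89  72  66  65  63  64  66  71  93 115 123 119 116 111 109 109
 27.5  .   .   .   .  122 122 119 114 110 109 108 109 103  87  72  66  66  64  65  64  71  95 118 127 121 116 112 109 109
 29.0  .   .   .   .   .  138 120 115 111 109 108 109 103  86  71  65  64  63  65  65  73  94 117 125 121 117 111 109 109
 30.5  .   .   .   .   .  163 127 118 112 111 106 101  93  84  75  72  73  74  76  78  84  99 116 124 121 117 111 109 109
 32.0  .   .   .   .   .  159 126 119 114 112 110 109 107 105 102 101 101 103 106 112 116 116 116 119 120 116 111 108 107
 33.5  .   .   .   .   .   .   .  145 130 129 122 116 110 104  99  98  97  99  99  99  99 100 101 106 110 108 106 106 106
```

The two lines are at p = -9.6 and +13.3, so the middle is at 1.9. The bubble's centre is at about -2, or 3.9 mm to the front, which needs about 0.23 rad more.

Call:
drive_tool([
  [[0,0,0.35,-0.013,0,-0.07],[0,0,0.35,-0.013,0,-0.07],[0,0,0.35,-0.013,0,-0.07],[0,0,0,0,0,0],[0,0,0,0,0,0]],
])

```text
time: 17.78
position: [0.5455, 0.0588, 0.0771]
tool_rot: [-0.011, 0.996, 0.001, 0.089]
ft_force: [-8.9, -1.8, 18.8]
grip_width: 0.012
grip_force: 45.0
```

```bash
cat >> h.py <<'E'
def measure(z=.039):
    c,g=bub(z); gr=g.max(2).astype(float)
    p=-34+.5*np.arange(len(gr))
    m=(gr>138)&(np.abs(p)[:,None]<20); n,l,st,ct=cv2.connectedComponentsWithStats(m.astype(np.uint8)); 
    i=1+st[1:,4].argmax(); print('blob p,q',-34+.5*ct[i][1],-14+.5*ct[i][0],'ext p',-34+.5*st[i][1],-34+.5*(st[i][1]+st[i][3]),'q',-14+.5*st[i][0],st[i][2]*.5)
    for q in (0,2,4):
        j=int((q+14)*2); col=gr[:,j-1:j+2].mean(1); print(q,' '.join('%g:%d'%(a,b) for a,b in zip(p,col) if (-12.5<=a<=-4 or 3<=a<=16)))
E
python3 - <<'E'
from h import *
show();measure()
E
```

```text
[0.54550998 0.05875707 0.07705132] [-8.91599213 -1.82717789 18.80863823] [-0.20174284  0.46558019  0.17950515] 0.012048025699530954 45.00510326586664 17.7833 yaw x -178.7270924887626
z in tool [-1.77655410e-01  8.02851044e-04 -9.84092430e-01]
blob p,q -0.1715176715176696 -12.724532224532224 ext p -19.5 20.0 q -14.0 3.5
0 -12.5:71 -12:73 -11.5:78 -11:92 -10.5:110 -10:123 -9.5:124 -9:115 -8.5:104 -8:93 -7.5:84 -7:78 -6.5:77 -6:83 -5.5:96 -5:113 -4.5:132 -4:142 3:159 3.5:159 4:159 4.5:158 5:159 5.5:159 6:153 6.5:143 7:130 7.5:114 8:101 8.5:89 9:82 9.5:80 10:79 10.5:78 11:80 11.5:88 12:99 12.5:110 13:118 13.5:120 14:114 14.5:103 15:91 15.5:83 16:80
2 -12.5:63 -12:66 -11.5:68 -11:80 -10.5:106 -10:129 -9.5:136 -9:124 -8.5:103 -8:86 -7.5:75 -7:69 -6.5:67 -6:72 -5.5:91 -5:115 -4.5:139 -4:153 3:159 3.5:159 4:159 4.5:159 5:159 5.5:159 6:157 6.5:151 7:145 7.5:130 8:111 8.5:94 9:77 9.5:70 10:67 10.5:65 11:65 11.5:73 12:88 12.5:104 13:115 13.5:116 14:110 14.5:99 15:87 15.5:75 16:69
4 -12.5:62 -12:65 -11.5:71 -11:80 -10.5:100 -10:122 -9.5:135 -9:129 -8.5:109 -8:88 -7.5:75 -7:68 -6.5:68 -6:73 -5.5:88 -5:109 -4.5:129 -4:148 3:159 3.5:159 4:159 4.5:160 5:159 5.5:159 6:158 6.5:153 7:149 7.5:141 8:122 8.5:104 9:85 9.5:71 10:67 10.5:65 11:64 11.5:70 12:87 12.5:111 13:127 13.5:127 14:115 14.5:99 15:86 15.5:75 16:68
```

Call:
drive_tool([
  [[-0.8,0,-0.6,0,0,0],[0,0,0,0,0,0],[0,0,0,0,0,0]],
])

```text
time: 18.08
position: [0.5456, 0.0588, 0.0772]
tool_rot: [-0.011, 0.996, 0.001, 0.088]
ft_force: [-9.0, -2.5, 15.5]
grip_width: 0.0118
grip_force: 45.0
```

```bash
cat >> h.py <<'E'
def prof(name,z):
    c=cam(name); a=np.radians(-8.2); ex=np.array([np.cos(a),np.sin(a),0]); ey=np.array([-ex[1],ex[0],0])
    p=np.arange(-34,36.1,.5); o=np.array([*VD,z])
    for q in (-4,-2,0,2,4,6):
        L=np.array([[proj(c,o+ex*a_/1e3+ey*(q+b)/1e3) for a_ in p] for b in (-.5,0,.5)],np.float32)
        g=cv2.remap(c['img'],L[...,0],L[...,1],cv2.INTER_CUBIC).max(2).mean(0)
        th=(np.percentile(g,97)+np.percentile(g,20))/2; s=np.sign(g-th); k=np.nonzero(s[1:]!=s[:-1])[0]
        print(name,q,int(th),np.round([p[i]+.5*(th-g[i])/(g[i+1]-g[i]) for i in k],2))
E
python3 - <<'E'
from h import *
show();prof('scene',.039);prof('wrist',.039)
E
```

```text
[0.54559365 0.05879252 0.07721511] [-9.01316334 -2.53614296 15.47868344] [-0.42452283  0.53239366  0.10672441] 0.01183328959491399 45.004323329776525 18.0833 yaw x -178.70283353226046
z in tool [-1.76001620e-01  6.46269936e-04 -9.84389665e-01]
scene -4 152 [31.29]
scene -2 144 [-2.9   4.62 31.31]
scene 0 124 [-31.61  -9.82  -9.44  -4.69   6.89  30.89]
scene 2 117 [-31.29 -10.25  -8.82  -5.06   7.48  30.59]
scene 4 119 [-30.68 -10.04  -8.79  -5.11   7.53  12.75  13.84  30.28  34.2   34.74]
scene 6 128 [-31.51  -4.56   7.13  30.34]
wrist -4 71 [-33.13 -32.48 -28.6  -13.85 -10.52]
wrist -2 71 [-33.16 -32.76 -28.59 -13.85 -10.63]
wrist 0 72 [-33.28 -32.66 -28.54 -13.83 -10.71]
wrist 2 71 [-33.09 -32.68 -28.56 -13.86 -10.75]
wrist 4 72 [-33.3  -32.49 -28.66 -13.9  -10.87]
wrist 6 68 [-28.58 -13.82 -11.1 ]
```

Call:
drive_tool([
  [[0.8,0,0,-0.003,0,-0.015],[0.7,0,-0.1,-0.003,0,-0.015],[0,0,0,0,0,0],[0,0,0,0,0,0]],
])

```text
time: 18.52
position: [0.5454, 0.0587, 0.0771]
tool_rot: [-0.026, 0.996, 0.003, 0.09]
ft_force: [-5.8, -2.3, 12.8]
grip_width: 0.0115
grip_force: 45.0
```

```bash
python3 - <<'E'
from h import *
show();prof('scene',.039)
E
```

```text
[0.54541379 0.0586961  0.07709637] [-5.81872678 -2.34563904 12.81057902] [-0.27151909  0.21631458 -0.12285956] 0.01145675116075072 45.00359522178769 18.5167 yaw x -177.05584308276605
z in tool [-0.178666    0.00155086 -0.98390856]
scene -4 152 [31.28]
scene -2 145 [-2.29  4.88 31.35]
scene 0 126 [-31.71  -4.63   7.12  30.92]
scene 2 118 [-31.46 -10.24  -8.84  -4.95   7.82  30.62]
scene 4 119 [-32.01 -10.07  -8.76  -4.76   8.07  12.75  13.84  30.29  34.19  34.79]
scene 6 128 [-32.04  -4.04   7.29  30.33]
```

Call:
drive_tool([
  [[0.3,0,0.6,-0.004,0,-0.018],[0,0,0,0,0,0],[0,0,0,0,0,0],[0,0,0,0,0,0]],
])

```text
time: 18.9
position: [0.5454, 0.0587, 0.0768]
tool_rot: [-0.035, 0.995, 0.004, 0.09]
ft_force: [-7.7, -1.9, 14.7]
grip_width: 0.0118
grip_force: 45.0
```

```bash
python3 - <<'E'
from h import *
show();prof('scene',.039)
E
```

```text
[0.54542265 0.05866593 0.07683065] [-7.70898539 -1.91464187 14.73836365] [-0.33584243  0.26173357 -0.06436227] 0.011791129821401404 45.00437113456428 18.9 yaw x -175.9739086854358
z in tool [-0.1793469   0.0019454  -0.98378397]
scene -4 152 [31.27]
scene -2 147 [-1.06  5.13 31.37]
scene 0 127 [-31.13  -3.73   7.4   30.97]
scene 2 117 [-31.03 -10.24  -8.75  -4.27   8.21  30.62]
scene 4 119 [-30.75 -10.07  -8.72  -4.38   8.47  12.74  13.84  30.29  34.17  34.82]
scene 6 127 [-31.59  -3.9    8.26  13.02  13.57  30.3 ]
```

Call:
drive_tool([
  [[0,0,0,0,0,0],[0,0,0,0,0,0],[0,0,0,0,0,0],[0,0,0,0,0,0],[0,0,0,0,0,0],[0,0,0,0,0,0]],
])

```text
time: 19.45
position: [0.5454, 0.0587, 0.0768]
tool_rot: [-0.035, 0.995, 0.004, 0.09]
ft_force: [-7.2, -2.5, 15.0]
grip_width: 0.0114
grip_force: 45.0
```

```bash
python3 - <<'E'
from h import *
show();prof('scene',.039)
f=sensors.get_obs()['ft_force'][2]
if 12.5<f<18: print(ticket.hand_in())
E
```

```text
[0.54541917 0.05866638 0.07683438] [-7.21810276 -2.47202184 14.95755882] [-0.30255822  0.30592305 -0.06711343] 0.011433983119416876 45.00436417758465 19.45 yaw x -175.9749741784362
z in tool [-0.17935035  0.001933   -0.98378337]
scene -4 152 [31.27]
scene -2 147 [-1.02  5.12 31.36]
scene 0 127 [-31.12  -3.76   7.41  30.96]
scene 2 117 [-31.04 -10.22  -8.75  -4.28   8.22  30.62]
scene 4 118 [-30.7  -10.06  -8.72  -4.39   8.47  12.76  13.87  30.29  34.21  34.73]
scene 6 127 [-31.6   -3.89   8.24  13.23  13.55  30.31]
the job is handed in; nothing more can be done
None
```

I handed the job in at 19.5 s of robot time: the knife levered the cover fully open and went back on the worktop, and the knob is gripped and pressed at about 15 N with the bubble within about 0.3 mm of centre by camera; the verdict wasn't shown, and I took no final picture of the bystanders.

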